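# Close the relay tester's locked-out tray

## Robot

A 7-joint arm with a two-finger parallel gripper is mounted at the origin on the work surface. World frame = base frame: x ahead of the robot, y to its left, z up, the work surface at z = 0. Lengths are in m, angles in rad, forces in N, time in s.
With the tool pointing down it reaches from about 0.425 to 0.925 m from the base axis. Payload 6.8 kg.
Tool frame: the origin (TCP) lies on the mounting face of the last link; the fingertips stand 173 mm ahead of it and the grasp point (between the pads) lies 155 mm ahead of it; z points along the fingers, y is the direction in which the jaws open and shut (so a half turn about z gives the same grasp; the last joint's range is limited). The gripper opens to 85 mm and grips with 20 to 120 N. Pads are 22 mm wide; open, the fingers measure 114 mm over their backs; the gripper's body (76 mm by 85 mm) begins 54 mm behind the grasp point. The pads swing forward as they close: fully open they stand 13 mm farther back than shut.
Start: joints at [1.224, 0.477, 0.022, 1.555, -0.011, 1.109, -0.083], TCP at [0.16, -0.656, 0.405] pointing down, gripper open.
Joint ranges: [-2.96, 2.96], [-0.34, 2.1], [-1.41, 1.46], [0.24, 2.44], [-1.37, 4.51], [0.17, 1.92], [-2.96, 2.96]. Speed limits (rad/s): [2.39, 2.39, 3.14, 3.14, 3.14, 3.14, 3.14].

## Interface

Orientations are given as a rotation vector (axis times angle).
In Python, from bench import r, imaging gives the robot as it stands.
- The arm moves only by the tool jog_arm, never from a script. Its argument "rows" is a list of rows, each an object with "delta_rot": the turn, a rotation vector about the tool's x, y, z in degrees, a list of three; "xyz": the shift along the tool's x, y, z in cm, a list of three; "fingers": the closure, from 0 (fully open) to 1 (shut). A call has exactly 5 rows; each row is the pose to reach, as a shift and turn from the pose measured when the call began, along the tool's axes at that moment; what a row does not reach only later rows make up. A row lasts 1/12 s, in which the tool goes at most 41.7 mm and 7.16 degrees, less where a joint would pass 70% of its speed; a pose out of reach is approached as far as the arm can. A call with a gripper value outside its range is refused whole. The fingers move at their own pace and stop on an object; "grip_force" is the grip in N (left out, the last holds). Time passes only in rows, so rows that repeat a pose let the fingers close, or fill a call up. It gives the time, the measured TCP pose, the force and the opening at its end, in the units of the state.
- r.get_obs(): the state, without advancing time (a new reading comes with each control period).
- imaging.grab_frame(name): name is "scene" or "top"; returns the picture (420x560x3 uint8, blue, green, red); there is no depth.
- imaging.camera_info(name): a dict with "camera_matrix" (3x3 intrinsics, pixels), "k1" (the pictures are not rectified: a ray, as slopes to the right and down, at radius r is drawn at 1 + k1 r^2 times it, then the intrinsics apply), "xyz" and "attitude" of the camera in the world. Camera axes: x right, y down, z forward; pixel columns grow to the right and rows downward; lengths in m; the calibration is good to about 2 mm. A picture is of the moment at which its call begins. camera_info takes no time and is no camera call.
- r.hand_in(): hands the job in, once; it reports no verdict.
Trained networks look in the newest picture that a camera, given by its name, has taken for a name from the list of things; names that differ only in an ending like _2 or _b are one class to them, and where a whole thing is asked for, a point or a joint stands for the part that bears it (a point fixed in the world has none). Each returns a list of dicts, best first, with "conf" (0 to 1); they miss things now and then, are a little off and sometimes report something else, mostly with a low value. They report only what shows in the picture. A call takes as long as a camera call. They do not tell look-alikes from the thing itself.
- imaging.find_in(camera, query): "position" ([column, row] in pixels, amid what is visible of it).
- imaging.cut_out(camera, query): "region" (420x560 bool, what is visible of it) and "position" ([column, row] in pixels, amid what is visible of it).
- imaging.tip_of(camera, query): "position" ([column, row] in pixels: a listed point, or the origin of a listed thing).
The state is a dict: "clock": time; "joints": joint angles; "qvel": joint speeds; "tau": joint torques, N m; "tcp_pos": TCP position; "orientation": TCP orientation; "contact_force": force on the tool from outside, world axes, zero at the start; "moment": the same for the moment, N m; "grip_width": finger opening in m.
Only numpy, scipy, OpenCV 4.12 (cv2) and the standard library are available. Lean on these libraries where they do the work, as an engineer would, in place of code of your own. Each camera call takes 0.05 s, during which the arm holds its last target.

## Task

The loaded tray of the relay tester is locked out at full extension. Press the green release lever on its slide, ease the tray inwards past the lock while the lever is down, then push the tray fully home without slamming it. Keep the relay units lying in the tray, let the lever spring back, and leave the other things on the bench alone.

Things in the scene. Friction and masses are not known exactly. Their poses are not given: they have to be found in the camera images.
- tester: Bench relay tester, fixed: grey housing 300 mm wide, 260 mm deep, white console on top, 270 mm high. Origin: on the bench under the middle of the tray mouth; x axis points level into the housing (the way the tray goes home), y to the side that carries the lever, z up. The housing's side walls begin at the mouth (x = 0).
- console_edge (a point): Middle of the lower front edge of the console, which overhangs the mouth by 55 mm and is 300 mm wide: 135 mm above the bench, at x = -55 mm from the tester's origin. Axes as the tester's. The console's front is vertical for 22 mm above this edge, then slopes back 85 mm over the next 113 mm of height. So at the end of the push, too, a tool pointing straight down meets the console.
- tray (a joint): Travel of the tray in m: 0 = fully out and locked, 0.18 = fully home, its front panel in line with the console's edge. It runs on full-extension slides along the tester's x axis with about 2.5 N of friction and stays where it is left. At 0 the lock blocks it until the lever is pressed.
- tray_front (a point): Middle of the outer face of the tray's flat grey front panel (290 mm wide, 12 to 125 mm above the bench; this point 65 mm up); axes as the tester's. Moves with the tray; at the start 235 mm out from the mouth. An aluminium edge pull 120 mm wide sticks out 18 mm from the panel at 108 to 122 mm height. The tray behind is 180 mm wide, 190 mm long, its walls reach 55 mm above the bench.
- lever_pad (a point): Middle of the top of the release lever's green ribbed thumb pad, 28 x 32 mm (x, y of the tester), 74 mm above the bench, outside the tray on the tester's +y side: 120 mm off its middle, 48 mm out from the mouth, 7 mm in under the console's edge, so a tool pointing straight down does not fit. A 5 mm lip stands up at the pad's inner end; the tool can push the tray in against it. Rides with the tray.
- lever (a joint): Angle of the release lever in rad: 0 = up (at rest), 0.12 = down on its stop. Its pivot is 67 mm out from the pad's middle: the pad sinks 8 mm in all. Sprung: about 3 N on the pad at first, 6 N when down. The lock is free beyond 0.06 rad (pad down 4 mm). Held so, the tray must move in at least 3 mm before the lever is let go; past 13 mm the lever springs fully back.
- unit1_mid (a point): Centre of a loose open relay unit lying in the tray, 76 x 62 x 45 mm, black base with copper coil, 180 g; centre 44 mm above the bench, top 67 mm.
- unit2_mid (a point): The same, second relay unit in the tray.
- unit3_mid (a point): The same, third relay unit in the tray.
- unit4_mid (a point): The same, fourth relay unit in the tray.
- spare_mid (a point): Centre of a relay unit like those in the tray, lying on the bench; bystander.
- driver: Screwdriver with yellow handle, 190 mm, lying on the bench; bystander.
- spanner: Steel open-ended spanner, 160 mm, lying on the bench; bystander.
- cleaner_mid (a point): Middle of an upright blue spray can, 54 mm across, 120 mm high; bystander.
Things that resemble listed ones, but are neither listed nor needed, are in the scene too. What is shaped like the part that bears unit1_mid but purple is not meant.

How it is judged:
By the outcome, as a careful person would: the job done as asked, in the order asked, and still so for the second after the job is handed in, with the robot touching nothing.
It also fails if it takes over 46 s, if anything falls off the work surface, if the arm or the gripper's body presses on something with over 40 N, if the wrist force passes 120 N, or if a joint passes its speed limit or range.

## Working session

There is one attempt and no reset: what is moved stays moved. The work goes in short steps, Python scripts to look and compute and a tool call to move; the robot and the scene stay as the last step left them, time stands still between calls to the robot, and variables do not carry over. Pictures are saved under pics/ and viewed, and the job is handed in when it is done.

Besides the shell and the picture viewer there is one more tool, called after "Request:" as name(argument=value, ...) on one line, values as JSON. jog_arm: Moves the arm, as the interface text tells. Its arguments: {"type":"object","properties":{"rows":{"type":"array","items":{"type":"object","properties":{"delta_rot":{"type":"array","items":{"type":"number"}},"xyz":{"type":"array","items":{"type":"number"}},"fingers":{"type":"number"}}}},"grip_force":{"type":"number"}},"required":["rows"]}

```bash
ls; mkdir -p pics
python3 - <<'E'
from bench import r, imaging
import cv2,numpy as np
print(r.get_obs())
for n in ("scene","top"):
    im=imaging.grab_frame(n); cv2.imwrite(f"pics/{n}0.png",im); print(n,imaging.camera_info(n))
    for q in ("tester","console_edge","tray_front","lever_pad","unit1_mid","spare_mid","cleaner_mid","driver","spanner"):
        print(q,[(np.round(d["position"]).tolist(),round(d["conf"],2)) for d in imaging.tip_of(n,q)])
E
```

```text
pics
{'clock': 0.0, 'joints': array([ 1.22384983,  0.47777113,  0.02233497,  1.55649949, -0.0115084 ,
        1.10928683, -0.08310254]), 'qvel': array([-0.00024338,  0.00028109,  0.00150046,  0.00128424, -0.00029647,
       -0.00093985,  0.00013296]), 'tau': array([ 6.19904113e-04, -5.96444786e+01,  1.60828080e+00, -2.81194049e+01,
        1.25420574e-02,  9.26449749e-03, -1.49616972e-05]), 'tcp_pos': array([ 0.1596331 , -0.65554834,  0.40372447]), 'orientation': array([-3.11742166e+00, -3.74102774e-01,  5.40056701e-04]), 'contact_force': array([-0.93582007, -0.46440032, -0.01401345]), 'moment': array([ 0.01478139, -0.00843046,  0.02231036]), 'grip_width': 0.08551004597128292}
scene {'camera_matrix': array([[507.43127187,   0.        , 279.27038971],
       [  0.        , 507.43127187, 212.38640711],
       [  0.        ,   0.        ,   1.        ]]), 'k1': 0.02279160192419787, 'xyz': array([ 0.97887232, -0.58024324,  1.21323918]), 'attitude': array([-2.42098368, -0.87689476,  0.26409807])}
tester []
console_edge [([255.0, 224.0], 0.62)]
tray_front [([304.0, 198.0], 0.74)]
lever_pad
[... 188 characters left out ...]
spanner [([286.0, 145.0], 0.77)]
top {'camera_matrix': array([[401.37099733,   0.        , 274.16957795],
       [  0.        , 401.37099733, 202.1565324 ],
       [  0.        ,   0.        ,   1.        ]]), 'k1': 0.01763981519550241, 'xyz': array([ 4.09173510e-01, -6.49421340e-04,  1.20577936e+00]), 'attitude': array([-2.19277482,  2.16935743, -0.11860748])}
tester [([314.0, 216.0], 0.59), ([240.0, 201.0], 0.44)]
console_edge [([300.0, 210.0], 0.61)]
tray_front [([240.0, 201.0], 0.87)]
lever_pad [([310.0, 171.0], 0.46)]
unit1_mid [([261.0, 190.0], 0.56)]
spare_mid [([271.0, 113.0], 0.64)]
cleaner_mid [([336.0, 112.0], 0.89)]
driver [([208.0, 121.0], 0.82)]
spanner [([182.0, 269.0], 0.55)]
```

View pics/scene0.png

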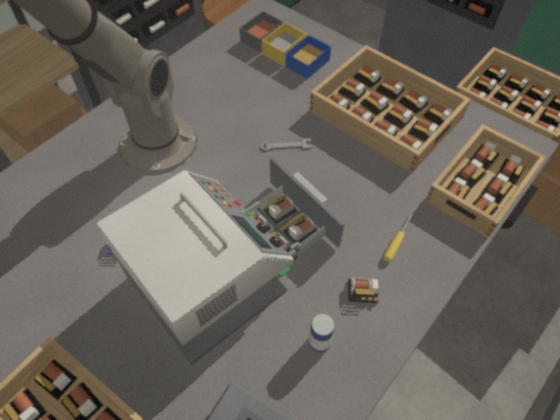

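View pics/top0.png

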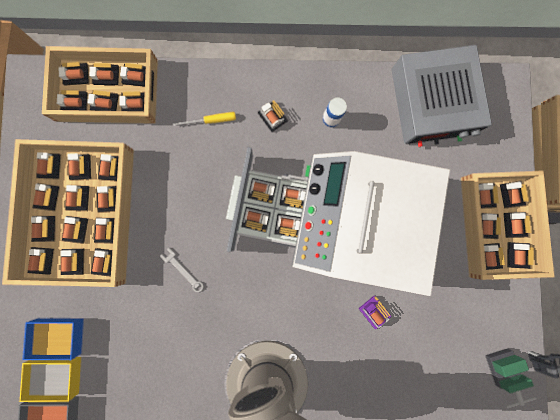

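Run:
```python
import cv2
a=cv2.imread('pics/scene0.png')[150:320,200:400]; b=cv2.imread('pics/top0.png')[100:280,190:400]
cv2.imwrite('pics/sc_crop.png',cv2.resize(a,None,fx=3.5,fy=3.5,interpolation=2)); cv2.imwrite('pics/tp_crop.png',cv2.resize(b,None,fx=3.3,fy=3.3,interpolation=2))
```

```text
(no output)
```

View pics/sc_crop.png

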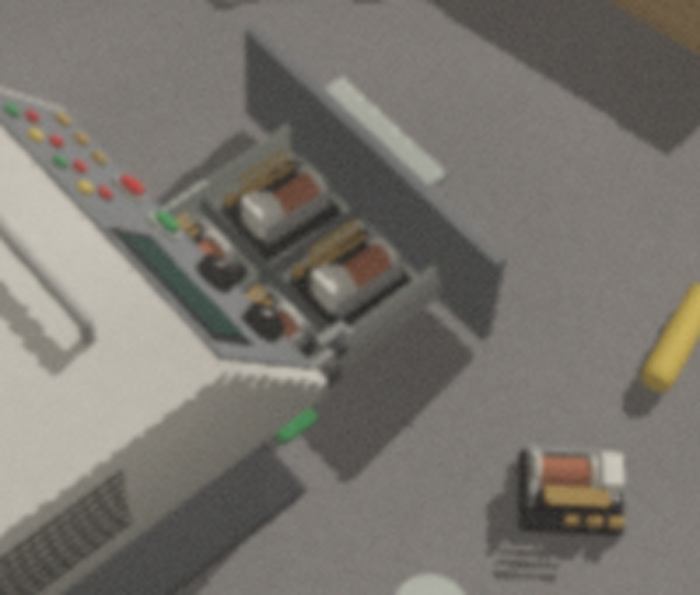

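View pics/tp_crop.png

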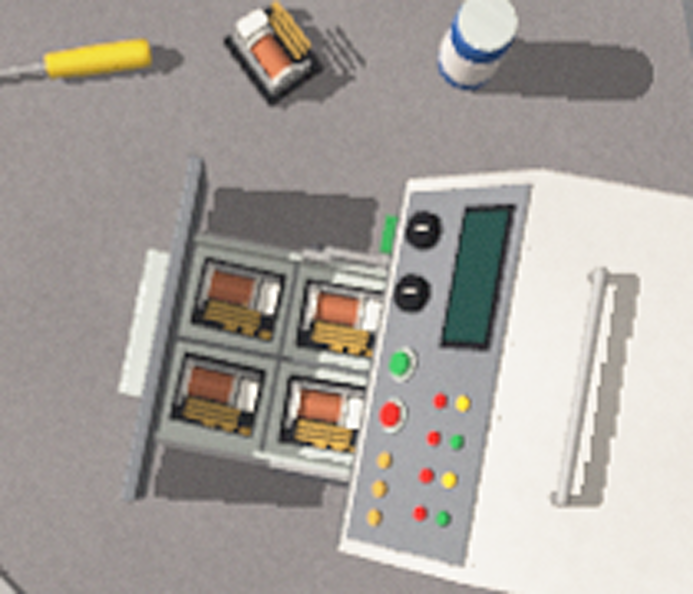

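Top view: the tester has its mouth facing left (+Y world), and the panel runs from (250,148) to (230,251). The green pad peeks out at (308,171), the can is at (336,112), the spare unit at (271,113) and the purple look-alike at (375,312). Only one open tray with green lever matches; the grey box at (442,95) is a different instrument. Next I fit the tester pose.

```bash
cat > h.py <<'E'
import numpy as np, cv2
from scipy.spatial.transform import Rotation as R
from scipy.optimize import least_squares
from bench import r, imaging
def proj(n,P):
    c=imaging.camera_info(n); Rc=R.from_rotvec(c["attitude"]).as_matrix()
    p=(np.atleast_2d(P)-c["xyz"])@Rc; s=p[:,:2]/p[:,2:]; r2=(s**2).sum(1,keepdims=True)
    s=s*(1+c["k1"]*r2); K=c["camera_matrix"]; return s*[K[0,0],K[1,1]]+K[:2,2]
def t2w(T,P):
    x,y,a=T; return np.atleast_2d(P)@np.array([[np.cos(a),np.sin(a),0],[-np.sin(a),np.cos(a),0],[0,0,1]])+[x,y,0]
E
python3 - <<'E'
from h import *
obs=[("top",[-.235,0,.065],(240,201),1),("scene",[-.235,0,.065],(304,198),1),
("top",[-.055,0,.135],(300,210),1),("scene",[-.055,0,.135],(255,224),1),
("top",[-.235,.145,.125],(249,148),2),("top",[-.235,-.145,.125],(229.7,251),2),
("scene",[-.235,-.145,.125],(200+247/3.5,150+32/3.5),2),("scene",[-.235,.145,.125],(200+503/3.5,150+265/3.5),2),
("top",[-.055,.15,.157],(313.6,154.5),2),("top",[-.055,-.15,.157],(293.6,266.7),2)]
def f(T): return np.concatenate([(proj(n,t2w(T,P))[0]-u)*w for n,P,u,w in obs])
s=least_squares(f,[.39,-.13,-1.75],loss='soft_l1'); print(s.x, np.degrees(s.x[2])); 
for o in obs: print(o[0],o[1],np.round(proj(o[0],t2w(s.x,o[1]))[0]-o[2],1))
np.save('T.npy',s.x)
for k,P in dict(pad=[-.048,.12,.074],front=[-.235,0,.065],edge=[-.055,0,.135]).items(): print(k,t2w(s.x,P).round(4))
for n in("top","scene"):
    im=cv2.imread(f"pics/{n}0.png")
    for P in [[-.048,.12,.074],[-.062,.136,.074],[-.062,.104,.074],[-.034,.136,.074],[-.055,.15,.135],[-.055,-.15,.135],[-.055,.15,.157],[-.055,-.15,.157],[.03,.15,.27],[.03,-.15,.27],[.26,.15,.27],[.26,-.15,.27],[-.235,.145,.125],[-.235,-.145,.125],[-.253,.06,.122],[-.253,-.06,.122]]:
        u=proj(n,t2w(s.x,P))[0]; cv2.circle(im,tuple((u*16).astype(int).tolist()),16,(255,0,255),-1,shift=4)
    im=im[90:310,180:460] if n=="top" else im[140:350,90:370]
    cv2.imwrite(f"pics/fit_{n}.png",cv2.resize(im,None,fx=2.7,fy=2.7,interpolation=2))
E
```

```text
[ 0.47860752 -0.15073538 -1.74907187] -100.214436289055
top [-0.235, 0, 0.065] [-0.3 -0.8]
scene [-0.235, 0, 0.065] [0.3 4.1]
top [-0.055, 0, 0.135] [3.9 0.3]
scene [-0.055, 0, 0.135] [-3.1 -0.2]
top [-0.235, 0.145, 0.125] [-0.5 -1.7]
top [-0.235, -0.145, 0.125] [-2.2  0.1]
scene [-0.235, -0.145, 0.125] [ 0.1 -2.2]
scene [-0.235, 0.145, 0.125] [-0.5 -1.3]
top [-0.055, 0.15, 0.157] [ 1.2 -0.1]
top [-0.055, -0.15, 0.157] [ 0.6 -0.3]
pad [[ 0.6052 -0.1248  0.074 ]]
front [[0.5203 0.0805 0.065 ]]
edge [[ 0.4884 -0.0966  0.135 ]]
```

View pics/fit_top.png

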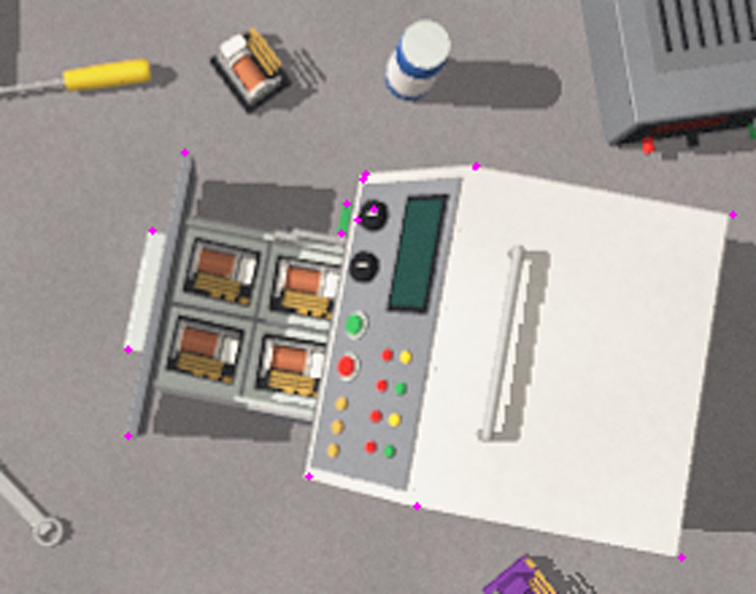

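View pics/fit_scene.png

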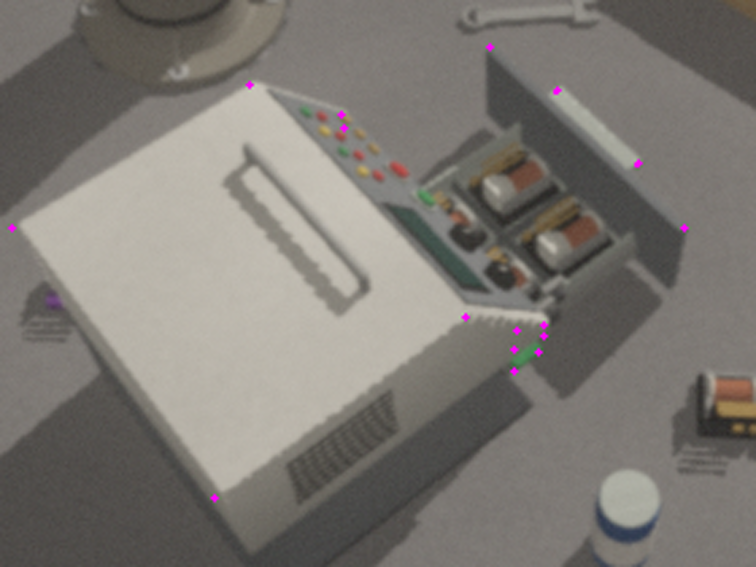

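```bash
cat >> h.py <<'E'
T=np.load('T.npy')
def Rt(tilt,yawoff=0):
    # tool y along tester +y, tilted so z=(sin t,0,-cos t) in tester axes
    t=np.radians(tilt); z=np.array([np.sin(t),0,-np.cos(t)]); y=np.array([0,1.,0]); x=np.cross(y,z)
    return R.from_euler('z',T[2]+np.radians(yawoff))*R.from_matrix(np.c_[x,y,z])
def rel(p,Rw):
    o=r.get_obs(); R0=R.from_rotvec(o["orientation"])
    d=R0.inv().apply(np.asarray(p)-o["tcp_pos"])*100; a=np.degrees((R0.inv()*Rw).as_rotvec())
    print("shift cm",d.round(2),"rot deg",a.round(2)); return d,a
def tipinfo(L=.173):
    o=r.get_obs(); R0=R.from_rotvec(o["orientation"]); z=R0.apply([0,0,1]); x=R0.apply([1,0,0])
    a=T[2]; M=np.array([[np.cos(a),np.sin(a),0],[-np.sin(a),np.cos(a),0],[0,0,1]])
    tip=o["tcp_pos"]+L*z; w=lambda p:(M@(p-[T[0],T[1],0])).round(4)
    print("t",round(o["clock"],2),"tip(t)",w(tip),"lowcorner",w(tip+.011*x),w(tip-.011*x),"F(t)",(M@o["contact_force"]).round(1),"z(t)",(M@z).round(3),"q",o["joints"].round(2),"w",round(o["grip_width"],3))
E
python3 - <<'E'
from h import *
rz=lambda a:R.from_euler('z',np.radians(a))
o=r.get_obs(); R0=R.from_rotvec(o["orientation"])
tipinfo()
rel(o["tcp_pos"]+[0,0,.14],R0)
for az in (25,50,75): rel(rz(az).apply(o["tcp_pos"]+[0,0,.14]),rz(az)*R0)
print(Rt(50).as_matrix().round(2), (rz(75)*R0).as_matrix().round(2))
E
```

```text
t 1.0 tip(t) [ 0.5537 -0.2243  0.2317] lowcorner [ 0.5492 -0.2142  0.2317] [ 0.5581 -0.2343  0.2317] F(t) [-0.2 -0.1  0.5] z(t) [ 0.  0. -1.] q [ 1.22  0.48  0.02  1.56 -0.01  1.11 -0.08] w 0.085
shift cm [  0.   0. -14.] rot deg [0. 0. 0.]
shift cm [ 28.53  -6.32 -14.  ] rot deg [  0.   0. -25.]
shift cm [ 51.71 -24.11 -14.  ] rot deg [  0.   0. -50.]
shift cm [ 65.2  -50.03 -14.  ] rot deg [  0.   0. -75.]
[[ 0.11  0.98 -0.14]
 [ 0.63 -0.18 -0.75]
 [-0.77  0.   -0.64]] [[ 0.02  1.    0.  ]
 [ 1.   -0.02  0.  ]
 [ 0.    0.   -1.  ]]
```

Request:
jog_arm(rows=[{"xyz": [0, 0, -4], "delta_rot": [0, 0, 0], "fingers": 1}, {"xyz": [0, 0, -8], "delta_rot": [0, 0, 0], "fingers": 1}, {"xyz": [0, 0, -12], "delta_rot": [0, 0, 0], "fingers": 1}, {"xyz": [1, 0, -14], "delta_rot": [0, 0, 0], "fingers": 1}, {"xyz": [4, -0.5, -14], "delta_rot": [0, 0, -3], "fingers": 1}], grip_force=40)

```text
clock: 1.42
tcp_pos: [0.1923, -0.6439, 0.5517]
orientation: [3.099, 0.44, -0.002]
contact_force: [-0.2, -1.3, -0.5]
grip_width: 0.0255
```

Run:
```python
from h import *
rz=lambda a:R.from_euler('z',np.radians(a))
tipinfo(); o=r.get_obs();print(o["tcp_pos"],o["orientation"])
p=np.array([.1596,-.6555,.55]);Rs=R.from_rotvec([-3.1174,-.3741,0])
for az in (20,35,50): rel(rz(az).apply(p),rz(az)*Rs)
```

```text
t 1.42 tip(t) [ 0.5381 -0.1939  0.3787] lowcorner [ 0.5332 -0.184   0.3787] [ 0.543  -0.2038  0.3788] F(t) [ 1.4  0.  -0.5] z(t) [ 0.011  0.002 -1.   ] q [ 1.17  0.38  0.02  1.37 -0.    1.38 -0.1 ] w 0.026
[ 0.19230295 -0.64388016  0.55172639] [ 3.09899940e+00  4.39817279e-01 -2.03722464e-03]
shift cm [19.76 -2.87  0.08] rot deg [  0.72   0.26 -17.53]
shift cm [ 35.72 -10.32  -0.05] rot deg [  0.68   0.33 -32.53]
shift cm [ 49.21 -21.64  -0.21] rot deg [  0.64   0.39 -47.53]
```

Request:
jog_arm(rows=[{"xyz": [4, -0.2, 0], "delta_rot": [0, 0, -3.5], "fingers": 1}, {"xyz": [8, -0.6, 0], "delta_rot": [0, 0, -7], "fingers": 1}, {"xyz": [12, -1.2, 0], "delta_rot": [0, 0, -10.5], "fingers": 1}, {"xyz": [16, -2, 0], "delta_rot": [0, 0, -14], "fingers": 1}, {"xyz": [19.8, -3, 0], "delta_rot": [0, 0, -17.5], "fingers": 1}])

```text
clock: 1.83
tcp_pos: [0.376, -0.5589, 0.5508]
orientation: [2.995, 0.911, -0.004]
contact_force: [-0.7, -0.5, -0.2]
grip_width: 0.0002
```

Request:
jog_arm(rows=[{"xyz": [4, -0.2, 0], "delta_rot": [0, 0, -3.5], "fingers": 1}, {"xyz": [8, -0.6, 0], "delta_rot": [0, 0, -7], "fingers": 1}, {"xyz": [12, -1.2, 0], "delta_rot": [0, 0, -10.5], "fingers": 1}, {"xyz": [16, -2, 0], "delta_rot": [0, 0, -14], "fingers": 1}, {"xyz": [19.8, -3, 0], "delta_rot": [0, 0, -17.5], "fingers": 1}])

```text
clock: 2.25
tcp_pos: [0.5253, -0.4221, 0.5492]
orientation: [2.819, 1.361, -0.006]
contact_force: [0.6, -0.6, 0.2]
grip_width: 0.0003
```

Request:
jog_arm(rows=[{"xyz": [4, -0.2, 0], "delta_rot": [0, 0, -3.5], "fingers": 1}, {"xyz": [8, -0.6, 0], "delta_rot": [0, 0, -7], "fingers": 1}, {"xyz": [12, -1.2, 0], "delta_rot": [0, 0, -10.5], "fingers": 1}, {"xyz": [16, -2, 0], "delta_rot": [0, 0, -14], "fingers": 1}, {"xyz": [19.8, -3, 0], "delta_rot": [0, 0, -17.5], "fingers": 1}])

```text
clock: 2.67
tcp_pos: [0.6259, -0.2464, 0.5472]
orientation: [2.577, 1.778, -0.009]
contact_force: [0.7, -0.8, -0.2]
grip_width: -0.0002
```

```bash
cat >> h.py <<'E'
def tcp_for(corner_t,tilt,L=.173,corner=+1):
    # corner=+1: low outer corner (tool +x side); -1: upper inner corner ; tester coords
    Rw=Rt(tilt); p=t2w(T,corner_t)[0]
    return p-Rw.apply([corner*.011,0,L]),Rw
E
python3 - <<'E'
from h import *
tipinfo(); print(Rt(50).apply([1,0,0]))
o=r.get_obs();print(o["tcp_pos"])
c=np.array([-.051,.12,.074])
for back in (.2,.1,.03):
    t=np.radians(50); p,Rw=tcp_for(c-back*np.array([np.sin(t),0,-np.cos(t)]),50); print(p.round(3)); rel(p,Rw)
E
```

```text
t 2.67 tip(t) [0.07   0.1625 0.3742] lowcorner [0.0592 0.1645 0.3741] [0.0808 0.1604 0.3744] F(t) [ 0.7  0.8 -0.2] z(t) [ 0.011  0.003 -1.   ] q [ 0.51  0.41 -0.34  1.35  0.15  1.4  -0.19] w -0.0
[ 0.11398727  0.63260004 -0.76604444]
[ 0.62588307 -0.24640693  0.54722817]
[0.655 0.152 0.322]
shift cm [ 38.56 -11.53  22.05] rot deg [ -4.38 -49.24  -9.99]
[0.642 0.077 0.258]
shift cm [ 31.09 -10.16  28.56] rot deg [ -4.38 -49.24  -9.99]
[0.632 0.024 0.213]
shift cm [25.87 -9.2  33.12] rot deg [ -4.38 -49.24  -9.99]
```

Request:
jog_arm(rows=[{"xyz": [4, -1, 0.5], "delta_rot": [-0.5, -5, -1], "fingers": 1}, {"xyz": [8, -2, 1], "delta_rot": [-1, -10, -2], "fingers": 1}, {"xyz": [12, -3, 2], "delta_rot": [-1.5, -15, -3], "fingers": 1}, {"xyz": [16, -4, 3], "delta_rot": [-2, -20, -4], "fingers": 1}, {"xyz": [20, -5, 4], "delta_rot": [-2.2, -25, -5], "fingers": 1}])

```text
clock: 3.08
tcp_pos: [0.6495, -0.0442, 0.5063]
orientation: [2.237, 1.694, -0.492]
contact_force: [0.7, 0.4, -0.4]
grip_width: -0.0
```

Run:
```python
from h import *
tipinfo()
c=np.array([-.051,.12,.074])
for back in (.2,.1):
    t=np.radians(50); p,Rw=tcp_for(c-back*np.array([np.sin(t),0,-np.cos(t)]),50); rel(p,Rw)
```

```text
t 3.08 tip(t) [-0.0594  0.1464  0.3507] lowcorner [-0.0693  0.1474  0.3459] [-0.0496  0.1453  0.3555] F(t) [-0.5  0.6 -0.4] z(t) [ 0.437 -0.017 -0.899] q [ 0.11  0.42 -0.34  1.46  0.55  1.5  -0.59] w -0.0
shift cm [25.18 -5.14  8.09] rot deg [ -2.07 -24.    -5.02]
shift cm [21.14 -4.61 17.22] rot deg [ -2.07 -24.    -5.02]
```

Request:
jog_arm(rows=[{"xyz": [4, -1, 0.5], "delta_rot": [-0.4, -5, -1], "fingers": 1}, {"xyz": [8, -2, 1.5], "delta_rot": [-0.8, -10, -2], "fingers": 1}, {"xyz": [12, -3, 3], "delta_rot": [-1.2, -15, -3], "fingers": 1}, {"xyz": [16, -3.8, 4.5], "delta_rot": [-1.6, -20, -4], "fingers": 1}, {"xyz": [20, -4.5, 6], "delta_rot": [-2.1, -24, -5], "fingers": 1}])

```text
clock: 3.5
tcp_pos: [0.6497, 0.1115, 0.3683]
orientation: [1.868, 1.564, -0.874]
contact_force: [1.4, -0.6, -0.0]
grip_width: -0.0
```

Run:
```python
from h import *
tipinfo()
c=np.array([-.051,.12,.074])
for back in (.2,.1):
    t=np.radians(50); p,Rw=tcp_for(c-back*np.array([np.sin(t),0,-np.cos(t)]),50); rel(p,Rw)
```

```text
t 3.5 tip(t) [-0.1555  0.1224  0.2576] lowcorner [-0.1625  0.1224  0.2492] [-0.1484  0.1224  0.2661] F(t) [ 0.3  1.5 -0. ] z(t) [ 0.769  0.003 -0.64 ] q [-0.21  0.63 -0.31  1.53  0.81  1.67 -0.9 ] w -0.0
shift cm [ 6.18 -0.19 -0.22] rot deg [0.15 0.23 0.01]
shift cm [ 6.22 -0.22  9.78] rot deg [0.15 0.23 0.01]
```

Request:
jog_arm(rows=[{"xyz": [3, -0.1, 0], "delta_rot": [0, 0, 0], "fingers": 1}, {"xyz": [6.2, -0.2, 0], "delta_rot": [0.1, 0.2, 0], "fingers": 1}, {"xyz": [6.2, -0.2, 3.5], "delta_rot": [0.1, 0.2, 0], "fingers": 1}, {"xyz": [6.2, -0.2, 7], "delta_rot": [0.1, 0.2, 0], "fingers": 1}, {"xyz": [6.2, -0.2, 9.8], "delta_rot": [0.1, 0.2, 0], "fingers": 1}])

```text
clock: 3.92
tcp_pos: [0.6412, 0.0758, 0.2559]
orientation: [1.871, 1.567, -0.875]
contact_force: [-0.3, -0.5, 0.2]
grip_width: -0.0003
```

Request:
jog_arm(rows=[{"xyz": [0, 0, 2], "delta_rot": [0, 0, 0], "fingers": 1}, {"xyz": [0, 0, 4], "delta_rot": [0, 0, 0], "fingers": 1}, {"xyz": [0, 0, 5], "delta_rot": [0, 0, 0], "fingers": 1}, {"xyz": [0, 0, 6], "delta_rot": [0, 0, 0], "fingers": 1}, {"xyz": [0, 0, 6], "delta_rot": [0, 0, 0], "fingers": 1}])

```text
clock: 4.33
tcp_pos: [0.6328, 0.0291, 0.2166]
orientation: [1.871, 1.565, -0.877]
contact_force: [0.5, 0.1, 0.5]
grip_width: 0.0001
```

Run:
```python
from h import *
tipinfo()
for n in ("scene","top"):
    im=imaging.grab_frame(n); 
    for c,col in (([-.051,.12,.074],(255,0,255)),):
        u=proj(n,t2w(T,c))[0].astype(int)
    im=im[u[1]-70:u[1]+70,u[0]-90:u[0]+90]; cv2.imwrite(f"pics/hov_{n}.png",cv2.resize(im,None,fx=4,fy=4,interpolation=2))
c=np.array([-.051,.12,.074])
for c in ([-.051,.12,.084],[-.051,.12,.074]): rel(*tcp_for(c,50))
```

```text
t 4.33 tip(t) [-0.0715  0.1196  0.1057] lowcorner [-0.0785  0.1196  0.0973] [-0.0644  0.1196  0.1142] F(t) [-0.2  0.4  0.5] z(t) [ 0.768 -0.001 -0.641] q [-0.13  0.77 -0.26  1.7   0.91  1.42 -1.04] w 0.0
shift cm [-0.84 -0.01  3.22] rot deg [0.07 0.02 0.08]
shift cm [-0.07 -0.01  3.86] rot deg [0.07 0.02 0.08]
```

View pics/hov_scene.png

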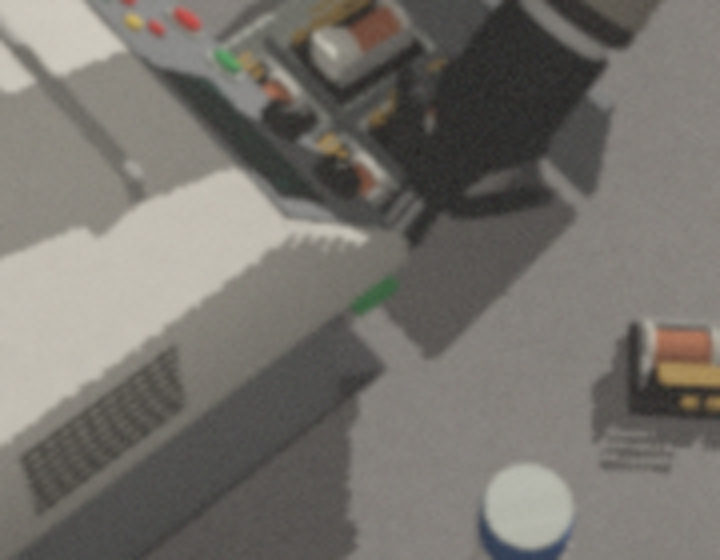

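View pics/hov_top.png

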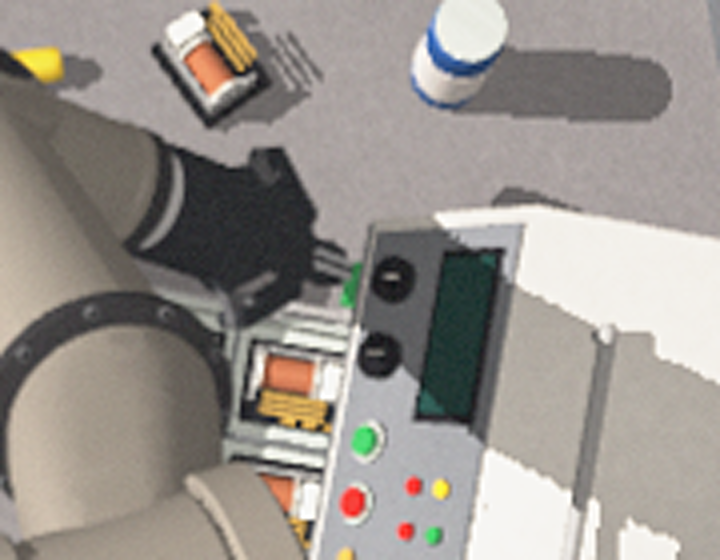

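Run:
```python
from h import *
im=imaging.grab_frame("top")
o=r.get_obs(); R0=R.from_rotvec(o["orientation"])
def dot(P,c):
    u=proj("top",P)[0]; print(u.round(1)); cv2.circle(big,tuple(((u-[270,130])*8).astype(int).tolist()),3,c,-1)
big=cv2.resize(im[130:200,270:360],None,fx=8,fy=8,interpolation=2)
for sx in(-.011,.011):
  for sy in (-.012,.012): dot(o["tcp_pos"]+R0.apply([sx,sy,.173]),(255,0,255))
for P in [[-.062,.136,.074],[-.062,.104,.074],[-.055,.15,.135],[-.055,.1,.135]]: dot(t2w(T,P),(255,255,0))
cv2.imwrite("pics/tip.png",big)
```

```text
[305.9 171.3]
[307.4 162.8]
[300.3 171.4]
[301.9 163.1]
[308.1 164.8]
[306.1 175.6]
[313.8 156.1]
[310.5 174. ]
```

View pics/tip.png

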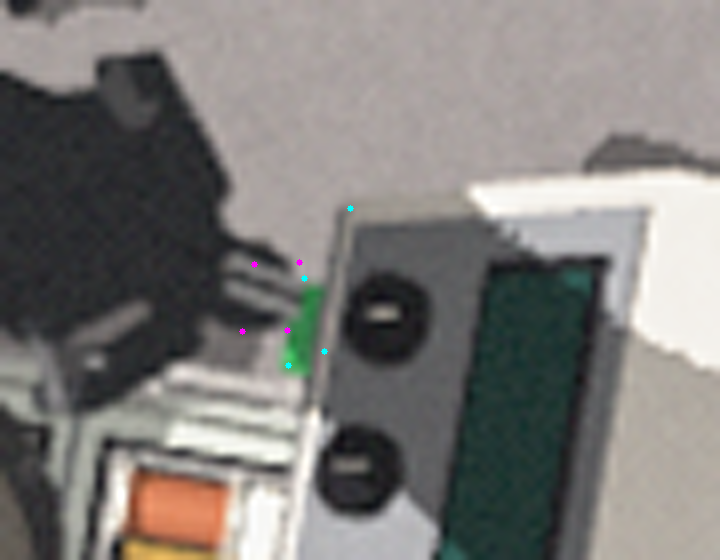

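Request:
jog_arm(rows=[{"xyz": [-0.4, -0.1, 1], "delta_rot": [0, 0, 0], "fingers": 1}, {"xyz": [-0.8, -0.2, 2], "delta_rot": [0, 0, 0], "fingers": 1}, {"xyz": [-0.8, -0.2, 2.6], "delta_rot": [0, 0, 0], "fingers": 1}, {"xyz": [-0.8, -0.2, 3.2], "delta_rot": [0, 0, 0], "fingers": 1}, {"xyz": [-0.8, -0.2, 3.2], "delta_rot": [0, 0, 0], "fingers": 1}])

```text
clock: 4.9
tcp_pos: [0.6258, 0.0011, 0.2028]
orientation: [1.871, 1.566, -0.875]
contact_force: [-0.6, -0.2, 0.1]
grip_width: 0.0001
```

Run:
```python
from h import *
tipinfo()
for c in ([-.051,.118,.076],[-.051,.118,.070],[-.051,.118,.066]): rel(*tcp_for(c,50))
```

```text
t 4.9 tip(t) [-0.0429  0.1179  0.0918] lowcorner [-0.0499  0.1179  0.0834] [-0.0358  0.1179  0.1003] F(t) [ 0.3 -0.6  0.1] z(t) [ 0.767 -0.    -0.642] q [-0.1   0.77 -0.25  1.73  0.94  1.37 -1.05] w 0.0
shift cm [0.61 0.01 0.39] rot deg [-0.01  0.08  0.07]
shift cm [1.07 0.01 0.78] rot deg [-0.01  0.08  0.07]
shift cm [1.38 0.01 1.03] rot deg [-0.01  0.08  0.07]
```

Request:
jog_arm(rows=[{"xyz": [0.3, 0, 0.25], "delta_rot": [0, 0, 0], "fingers": 1}, {"xyz": [0.55, 0, 0.45], "delta_rot": [0, 0, 0], "fingers": 1}, {"xyz": [0.7, 0, 0.6], "delta_rot": [0, 0, 0], "fingers": 1}, {"xyz": [0.85, 0, 0.7], "delta_rot": [0, 0, 0], "fingers": 1}, {"xyz": [0.85, 0, 0.7], "delta_rot": [0, 0, 0], "fingers": 1}])

```text
clock: 5.32
tcp_pos: [0.6258, 0.0014, 0.1916]
orientation: [1.871, 1.566, -0.876]
contact_force: [-0.7, 0.2, 2.3]
grip_width: 0.0001
```

```bash
python3 -c "
from h import *
tipinfo();print(r.get_obs()['moment'])"
```

```text
t 5.32 tip(t) [-0.0431  0.1178  0.0807] lowcorner [-0.0501  0.1178  0.0722] [-0.036   0.1179  0.0891] F(t) [-0.1 -0.7  2.3] z(t) [ 0.767 -0.    -0.641] q [-0.1   0.79 -0.25  1.73  0.94  1.36 -1.06] w 0.0
[ 0.48652077 -0.02158376 -0.16093587]
```

Request:
jog_arm(rows=[{"xyz": [0.1, 0, 0.1], "delta_rot": [0, 0, 0], "fingers": 1}, {"xyz": [0.2, 0, 0.2], "delta_rot": [0, 0, 0], "fingers": 1}, {"xyz": [0.3, 0, 0.25], "delta_rot": [0, 0, 0], "fingers": 1}, {"xyz": [0.4, 0, 0.35], "delta_rot": [0, 0, 0], "fingers": 1}, {"xyz": [0.4, 0, 0.35], "delta_rot": [0, 0, 0], "fingers": 1}])

```text
clock: 5.73
tcp_pos: [0.6258, 0.0009, 0.1863]
orientation: [1.87, 1.565, -0.877]
contact_force: [-1.9, -1.5, 4.2]
grip_width: -0.0005
```

```bash
python3 -c "
from h import *
tipinfo()
imaging.grab_frame('scene')
im=imaging.grab_frame('scene'); cv2.imwrite('pics/press.png',cv2.resize(im[220:310,230:350],None,fx=6,fy=6,interpolation=2))"
```

```text
t 5.73 tip(t) [-0.0424  0.1179  0.0755] lowcorner [-0.0495  0.1179  0.0671] [-0.0354  0.1179  0.084 ] F(t) [ 1.8 -1.6  4.2] z(t) [ 0.768 -0.    -0.64 ] q [-0.1   0.8  -0.25  1.73  0.95  1.35 -1.07] w -0.0
```

View pics/press.png

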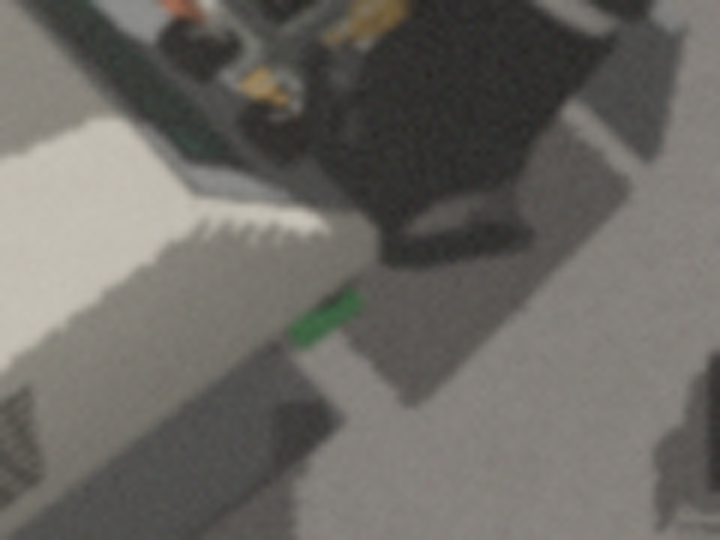

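Request:
jog_arm(rows=[{"xyz": [-0.05, 0, 0.2], "delta_rot": [0, 0, 0], "fingers": 1}, {"xyz": [-0.15, 0, 0.4], "delta_rot": [0, 0, 0], "fingers": 1}, {"xyz": [-0.3, 0, 0.55], "delta_rot": [0, 0, 0], "fingers": 1}, {"xyz": [-0.4, 0, 0.7], "delta_rot": [0, 0, 0], "fingers": 1}, {"xyz": [-0.55, 0, 0.85], "delta_rot": [0, 0, 0], "fingers": 1}])

```text
clock: 6.25
tcp_pos: [0.6243, -0.0086, 0.1853]
orientation: [1.87, 1.566, -0.875]
contact_force: [0.7, 2.2, 3.2]
grip_width: -0.0
```

```bash
cat >> h.py <<'E'
def trayloc():
    im0=cv2.imread('pics/top0.png'); im=imaging.grab_frame('top')
    # visible lower panel end / handle: report net
    print([ (d["position"],d["conf"]) for d in imaging.tip_of('top','tray_front')]); return im
E
python3 -c "
from h import *
tipinfo()
im=trayloc(); cv2.imwrite('pics/t1.png',cv2.resize(im[130:270,210:330],None,fx=5,fy=5,interpolation=2)[:600])
im=imaging.grab_frame('scene'); print([ (d['position'],d['conf']) for d in imaging.tip_of('scene','tray_front')])
cv2.imwrite('pics/s1.png',cv2.resize(im[150:310,220:360],None,fx=3.7,fy=3.7,interpolation=2))"
```

```text
t 6.25 tip(t) [-0.033   0.1183  0.0744] lowcorner [-0.0401  0.1183  0.0659] [-0.026   0.1183  0.0828] F(t) [-2.3  0.3  3.2] z(t) [ 0.767  0.001 -0.641] q [-0.09  0.79 -0.24  1.74  0.96  1.34 -1.07] w -0.0
[]
[([303.0, 201.0], 0.68)]
```

View pics/t1.png

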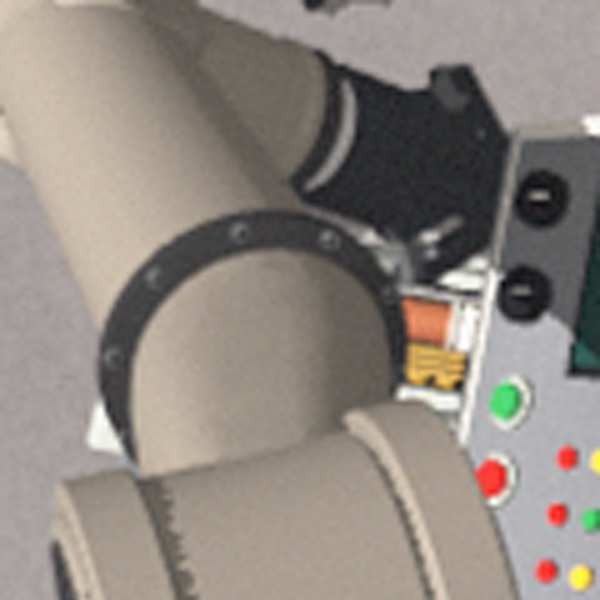

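View pics/s1.png

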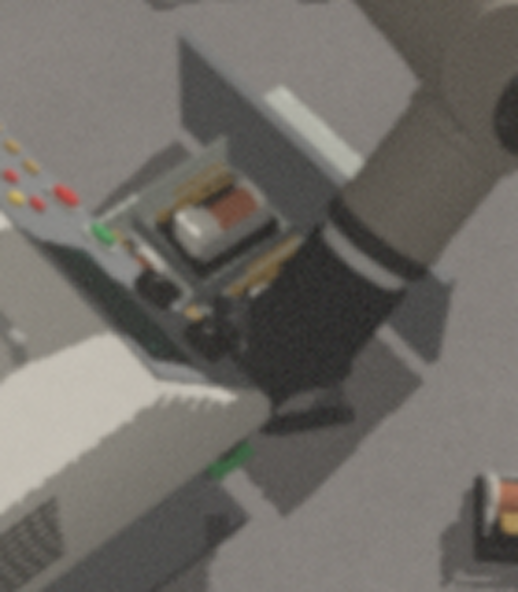

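```bash
cat >> h.py <<'E'
def travel(im=None,box=(268,158,312,205)):
    a=cv2.imread('pics/scene0.png'); b=imaging.grab_frame('scene') if im is None else im
    x0,y0,x1,y1=box; w=np.float32(cv2.cvtColor(a[y0:y1,x0:x1],6)); 
    g=np.float32(cv2.cvtColor(b,6)); best=[]
    for d in np.arange(-.004,.182,.0005):
        s=proj('scene',t2w(T,[-.235+d,0,.1]))[0]-proj('scene',t2w(T,[-.235,0,.1]))[0]
        p=cv2.getRectSubPix(g,(x1-x0,y1-y0),(x0+(x1-x0-1)/2+s[0],y0+(y1-y0-1)/2+s[1]))
        best.append((np.corrcoef(w.ravel(),p.ravel())[0,1],d))
    print("travel",max(best)); return b
E
python3 -c "
from h import *
travel(cv2.imread('pics/scene0.png'));travel();travel(box=(285,175,312,200))"
```

```text
travel (np.float64(1.0), np.float64(0.0))
travel (np.float64(0.9956366360149816), np.float64(0.006))
travel (np.float64(0.9978359425047363), np.float64(0.006))
```

Request:
jog_arm(rows=[{"xyz": [-0.1, 0, 0.1], "delta_rot": [0, 0, 0], "fingers": 1}, {"xyz": [-0.15, 0, 0.2], "delta_rot": [0, 0, 0], "fingers": 1}, {"xyz": [-0.2, 0, 0.25], "delta_rot": [0, 0, 0], "fingers": 1}, {"xyz": [-0.2, 0, 0.25], "delta_rot": [0, 0, 0], "fingers": 1}, {"xyz": [-0.2, 0, 0.25], "delta_rot": [0, 0, 0], "fingers": 1}])

```text
clock: 6.97
tcp_pos: [0.6237, -0.0127, 0.1854]
orientation: [1.87, 1.564, -0.877]
contact_force: [2.2, 1.5, 4.1]
grip_width: -0.0001
```

```bash
python3 -c "
from h import *
tipinfo();travel()"
```

```text
t 6.97 tip(t) [-0.0286  0.1182  0.0747] lowcorner [-0.0357  0.1182  0.0662] [-0.0216  0.1182  0.0831] F(t) [-1.8  1.9  4.1] z(t) [ 0.768 -0.    -0.64 ] q [-0.08  0.79 -0.24  1.74  0.96  1.34 -1.07] w -0.0
travel (np.float64(0.9954285063783088), np.float64(0.009000000000000001))
```

Request:
jog_arm(rows=[{"xyz": [0, 0, -0.5], "delta_rot": [0, 0, 0], "fingers": 1}, {"xyz": [0, 0, -1.5], "delta_rot": [0, 0, 0], "fingers": 1}, {"xyz": [0, 0, -4], "delta_rot": [0, 0, 0], "fingers": 1}, {"xyz": [0, 0, -7], "delta_rot": [0, 0, 0], "fingers": 1}, {"xyz": [0, 0, -10], "delta_rot": [0, 0, 0], "fingers": 1}])

```text
clock: 7.43
tcp_pos: [0.6368, 0.0639, 0.2496]
orientation: [1.871, 1.565, -0.879]
contact_force: [0.7, 0.9, -0.9]
grip_width: 0.0004
```

```bash
python3 -c "
from h import *
tipinfo();im=travel()
cv2.imwrite('pics/s2.png',cv2.resize(im[150:310,200:400],None,fx=3.7,fy=3.7,interpolation=2))
# target: upper-inner corner on panel, y=0, z=.06 ; hover 40mm out
for tilt in (50,60):
  for x,z in ((-.32,.24),(-.30,.06),(-.235,.06),(-.055,.06)):
    p,Rw=tcp_for([x,0,z],tilt,corner=-1); print(tilt,x,p.round(3),np.hypot(*p[:2]).round(3)); rel(p,Rw)
"
```

```text
t 7.43 tip(t) [-0.1064  0.1172  0.1389] lowcorner [-0.1134  0.1172  0.1304] [-0.0993  0.1172  0.1474] F(t) [-1.   0.5 -0.9] z(t) [ 0.768 -0.002 -0.64 ] q [-0.16  0.74 -0.28  1.66  0.87  1.49 -1.02] w 0.0
travel (np.float64(0.991526572901682), np.float64(0.009000000000000001))
50 -0.32 [0.56  0.302 0.343] 0.636
shift cm [  7.   -11.66 -22.12] rot deg [ 0.33 -0.19  0.12]
50 -0.3 [0.557 0.282 0.163] 0.624
shift cm [ 19.46 -11.71  -8.98] rot deg [ 0.33 -0.19  0.12]
50 -0.235 [0.545 0.218 0.163] 0.587
shift cm [ 15.27 -11.74  -4.01] rot deg [ 0.33 -0.19  0.12]
50 -0.055 [0.513 0.041 0.163] 0.515
shift cm [  3.65 -11.85   9.74] rot deg [ 0.33 -0.19  0.12]
60 -0.32 [0.563 0.317 0.317] 0.646
shift cm [  9.99 -11.65 -21.65] rot deg [  0.34 -10.19   0.09]
60 -0.3 [0.559 0.297 0.137] 0.633
shift cm [ 22.45 -11.7   -8.51] rot deg [  0.34 -10.19   0.09]
60 -0.235 [0.548 0.233 0.137] 0.595
shift cm [ 18.26 -11.74  -3.55] rot deg [  0.34 -10.19   0.09]
60 -0.055 [0.516 0.056 0.137] 0.519
shift cm [  6.64 -11.84  10.21] rot deg [  0.34 -10.19   0.09]
```

View pics/s2.png

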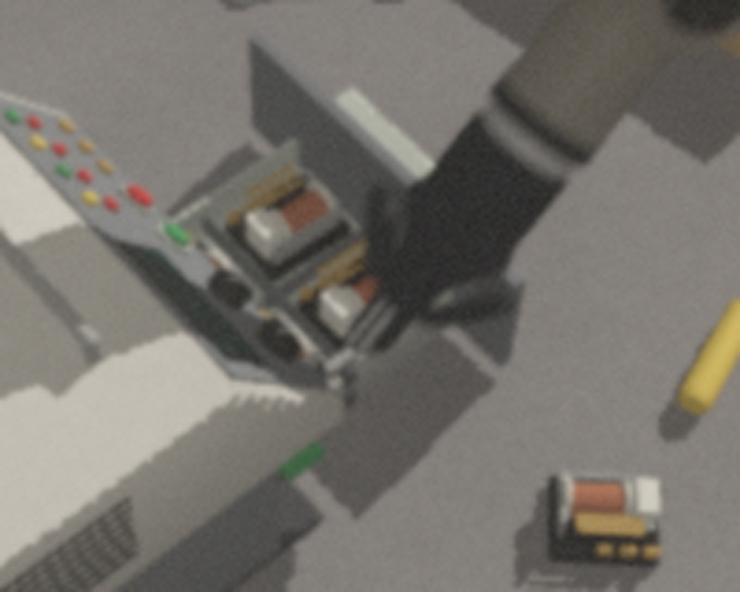

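Request:
jog_arm(rows=[{"xyz": [0, 0, -3.5], "delta_rot": [0, 0, 0], "fingers": 1}, {"xyz": [1, -1, -7], "delta_rot": [0, 0, 0], "fingers": 1}, {"xyz": [2, -3, -10.5], "delta_rot": [0, 0, 0], "fingers": 1}, {"xyz": [4, -5, -13.5], "delta_rot": [0, 0, 0], "fingers": 1}, {"xyz": [5.5, -7, -16.5], "delta_rot": [0, 0, 0], "fingers": 1}])

```text
clock: 7.9
tcp_pos: [0.5957, 0.2442, 0.3185]
orientation: [1.87, 1.573, -0.866]
contact_force: [0.0, 0.7, -0.5]
grip_width: 0.0001
```

```bash
python3 -c "
from h import *
tipinfo()
for x,z in ((-.32,.19),(-.31,.10),(-.29,.065),(-.235,.065)):
    p,Rw=tcp_for([x,0,z],50,corner=-1);rel(p,Rw)
"
```

```text
t 7.9 tip(t) [-0.2774  0.0462  0.2067] lowcorner [-0.2845  0.0461  0.1983] [-0.2703  0.0462  0.2151] F(t) [-0.7 -0.1 -0.5] z(t) [ 0.763  0.005 -0.646] q [-0.38  0.7  -0.36  1.54  0.72  1.72 -1.11] w 0.0
shift cm [ 5.22 -4.49 -2.19] rot deg [ 0.31 -0.26  0.19]
shift cm [11.44 -4.51  4.39] rot deg [ 0.31 -0.26  0.19]
shift cm [12.82 -4.52  8.18] rot deg [ 0.31 -0.26  0.19]
shift cm [ 9.27 -4.56 12.37] rot deg [ 0.31 -0.26  0.19]
```

Request:
jog_arm(rows=[{"xyz": [2.5, -2, -1.5], "delta_rot": [0.1, -0.1, 0], "fingers": 1}, {"xyz": [5.2, -4, -2.2], "delta_rot": [0.3, -0.2, 0.1], "fingers": 1}, {"xyz": [7.5, -4.5, 0], "delta_rot": [0.3, -0.2, 0.2], "fingers": 1}, {"xyz": [9.5, -4.5, 2.2], "delta_rot": [0.3, -0.2, 0.2], "fingers": 1}, {"xyz": [11.4, -4.5, 4.4], "delta_rot": [0.3, -0.2, 0.2], "fingers": 1}])

```text
clock: 8.32
tcp_pos: [0.5569, 0.293, 0.2018]
orientation: [1.872, 1.57, -0.871]
contact_force: [-0.6, -1.0, -0.4]
grip_width: 0.0
```

```bash
python3 -c "
from h import *
tipinfo();im=travel(box=(268,158,285,195))
im=imaging.grab_frame('top');cv2.imwrite('pics/t3.png',im)
for x,z in ((-.29,.065),(-.24,.065),(-.225,.065)):
    p,Rw=tcp_for([x,0,z],50,corner=-1);rel(p,Rw)
"
```

```text
t 8.32 tip(t) [-0.3183 -0.0014  0.0903] lowcorner [-0.3254 -0.0014  0.0818] [-0.3112 -0.0013  0.0987] F(t) [ 1.1 -0.4 -0.4] z(t) [ 0.765  0.001 -0.645] q [-0.46  0.85 -0.37  1.59  0.7   1.61 -1.3 ] w 0.0
travel (np.float64(0.992065320527563), np.float64(0.0085))
shift cm [1.21 0.17 3.35] rot deg [-0.23  0.27  0.29]
shift cm [-1.98  0.17  7.2 ] rot deg [-0.23  0.27  0.29]
shift cm [-2.94  0.17  8.35] rot deg [-0.23  0.27  0.29]
```

View pics/t3.png

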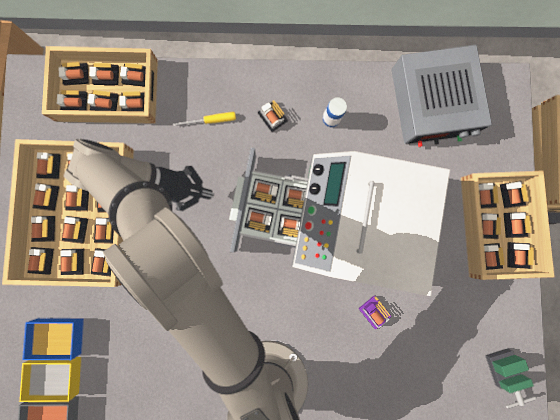

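Request:
jog_arm(rows=[{"xyz": [0.6, 0.1, 1.7], "delta_rot": [-0.1, 0.1, 0.1], "fingers": 1}, {"xyz": [1.2, 0.2, 3.3], "delta_rot": [-0.2, 0.3, 0.3], "fingers": 1}, {"xyz": [-0.4, 0.2, 5.2], "delta_rot": [-0.2, 0.3, 0.3], "fingers": 1}, {"xyz": [-1.5, 0.2, 6.6], "delta_rot": [-0.2, 0.3, 0.3], "fingers": 1}, {"xyz": [-2, 0.2, 7.2], "delta_rot": [-0.2, 0.3, 0.3], "fingers": 1}])

```text
clock: 8.83
tcp_pos: [0.5465, 0.2205, 0.1692]
orientation: [1.875, 1.562, -0.875]
contact_force: [1.3, -0.6, -0.2]
grip_width: -0.0001
```

```bash
python3 -c "
from h import *
tipinfo()
for x in (-.225,-.2):
    p,Rw=tcp_for([x,0,.065],50,corner=-1);rel(p,Rw)
"
```

```text
t 8.83 tip(t) [-0.2448  0.0006  0.0582] lowcorner [-0.2518  0.0006  0.0497] [-0.2377  0.0006  0.0666] F(t) [ 0.3  1.4 -0.2] z(t) [ 0.767 -0.002 -0.642] q [-0.38  0.84 -0.35  1.72  0.75  1.49 -1.32] w -0.0
shift cm [-0.71 -0.09  1.08] rot deg [-0.11  0.07 -0.13]
shift cm [-2.32 -0.08  2.99] rot deg [-0.11  0.07 -0.13]
```

Request:
jog_arm(rows=[{"xyz": [-0.3, 0, 0.4], "delta_rot": [0, 0, 0], "fingers": 1}, {"xyz": [-0.6, -0.1, 0.7], "delta_rot": [0, 0, 0], "fingers": 1}, {"xyz": [-0.75, -0.1, 0.9], "delta_rot": [0, 0, 0], "fingers": 1}, {"xyz": [-0.9, -0.1, 1.1], "delta_rot": [0, 0, 0], "fingers": 1}, {"xyz": [-1.1, -0.1, 1.3], "delta_rot": [0, 0, 0], "fingers": 1}])

```text
clock: 9.25
tcp_pos: [0.5426, 0.2052, 0.1697]
orientation: [1.875, 1.564, -0.872]
contact_force: [2.1, 2.4, 1.0]
grip_width: -0.0003
```

```bash
python3 -c "
from h import *
tipinfo()
travel(box=(268,158,285,195))"
```

```text
t 9.25 tip(t) [-2.292e-01 -2.000e-04  5.850e-02] lowcorner [-2.363e-01 -2.000e-04  5.000e-02] [-2.221e-01 -2.000e-04  6.690e-02] F(t) [-2.8  1.6  1. ] z(t) [ 0.766 -0.    -0.643] q [-0.37  0.83 -0.35  1.75  0.76  1.47 -1.32] w -0.0
travel (np.float64(0.9906744274739226), np.float64(0.017))
```

Request:
jog_arm(rows=[{"xyz": [-0.26, 0, 0.31], "delta_rot": [0, 0, 0], "fingers": 1}, {"xyz": [-0.52, 0, 0.62], "delta_rot": [0, 0, 0], "fingers": 1}, {"xyz": [-0.78, 0, 0.93], "delta_rot": [0, 0, 0], "fingers": 1}, {"xyz": [-1.04, 0, 1.24], "delta_rot": [0, 0, 0], "fingers": 1}, {"xyz": [-1.3, 0, 1.55], "delta_rot": [0, 0, 0], "fingers": 1}])

```text
clock: 9.72
tcp_pos: [0.5387, 0.1836, 0.1694]
orientation: [1.875, 1.562, -0.875]
contact_force: [1.5, 2.9, 0.5]
grip_width: 0.0003
```

Request:
jog_arm(rows=[{"xyz": [-0.26, 0, 0.31], "delta_rot": [0, 0, 0], "fingers": 1}, {"xyz": [-0.52, 0, 0.62], "delta_rot": [0, 0, 0], "fingers": 1}, {"xyz": [-0.78, 0, 0.93], "delta_rot": [0, 0, 0], "fingers": 1}, {"xyz": [-1.04, 0, 1.24], "delta_rot": [0, 0, 0], "fingers": 1}, {"xyz": [-1.3, 0, 1.55], "delta_rot": [0, 0, 0], "fingers": 1}])

```text
clock: 10.13
tcp_pos: [0.535, 0.1633, 0.1695]
orientation: [1.875, 1.562, -0.875]
contact_force: [1.0, 2.3, 0.8]
grip_width: 0.0003
```

Request:
jog_arm(rows=[{"xyz": [-0.26, 0, 0.31], "delta_rot": [0, 0, 0], "fingers": 1}, {"xyz": [-0.52, 0, 0.62], "delta_rot": [0, 0, 0], "fingers": 1}, {"xyz": [-0.78, 0, 0.93], "delta_rot": [0, 0, 0], "fingers": 1}, {"xyz": [-1.04, 0, 1.24], "delta_rot": [0, 0, 0], "fingers": 1}, {"xyz": [-1.3, 0, 1.55], "delta_rot": [0, 0, 0], "fingers": 1}])

```text
clock: 10.55
tcp_pos: [0.5313, 0.143, 0.1695]
orientation: [1.875, 1.563, -0.875]
contact_force: [1.8, 2.4, 0.6]
grip_width: 0.0001
```

```bash
python3 -c "
from h import *
tipinfo()
im=travel(box=(268,158,285,195))
cv2.imwrite('pics/s4.png',cv2.resize(im[120:310,180:400],None,fx=3.1,fy=3.1,interpolation=2))
for x in (-.1,):
    p,Rw=tcp_for([x,0,.065],50,corner=-1);rel(p,Rw)"
```

```text
t 10.55 tip(t) [-0.1658 -0.0005  0.0584] lowcorner [-0.1729 -0.0005  0.05  ] [-0.1588 -0.0006  0.0668] F(t) [-2.7  1.4  0.6] z(t) [ 0.767 -0.002 -0.642] q [-0.3   0.78 -0.33  1.85  0.8   1.4  -1.31] w 0.0
travel (np.float64(0.9580986000321889), np.float64(0.0775))
shift cm [-3.57  0.05  4.54] rot deg [-0.16  0.14 -0.15]
```

View pics/s4.png

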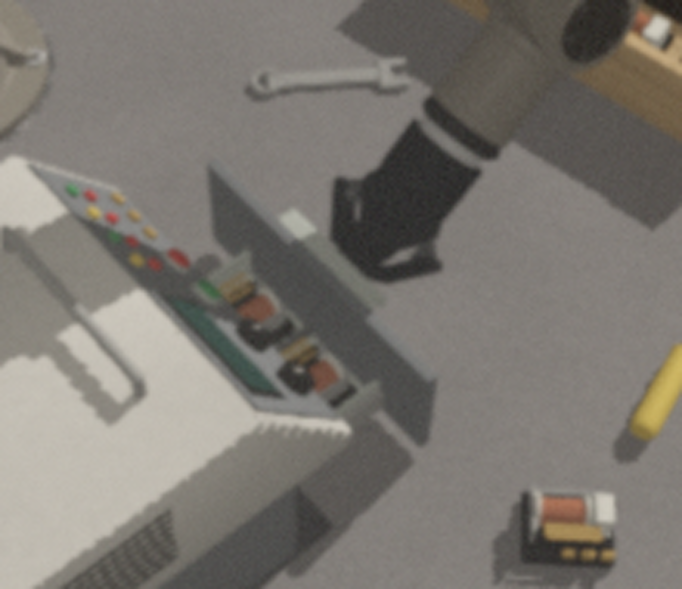

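Request:
jog_arm(rows=[{"xyz": [-0.26, 0, 0.31], "delta_rot": [0, 0, 0], "fingers": 1}, {"xyz": [-0.52, 0, 0.62], "delta_rot": [0, 0, 0], "fingers": 1}, {"xyz": [-0.78, 0, 0.93], "delta_rot": [0, 0, 0], "fingers": 1}, {"xyz": [-1.04, 0, 1.24], "delta_rot": [0, 0, 0], "fingers": 1}, {"xyz": [-1.3, 0, 1.55], "delta_rot": [0, 0, 0], "fingers": 1}])

```text
clock: 11.02
tcp_pos: [0.5273, 0.1217, 0.1694]
orientation: [1.875, 1.561, -0.877]
contact_force: [1.7, 2.8, -0.2]
grip_width: 0.0003
```

Request:
jog_arm(rows=[{"xyz": [-0.26, 0, 0.31], "delta_rot": [0, 0, 0], "fingers": 1}, {"xyz": [-0.52, 0, 0.62], "delta_rot": [0, 0, 0], "fingers": 1}, {"xyz": [-0.78, 0, 0.93], "delta_rot": [0, 0, 0], "fingers": 1}, {"xyz": [-1.04, 0, 1.24], "delta_rot": [0, 0, 0], "fingers": 1}, {"xyz": [-1.3, 0, 1.55], "delta_rot": [0, 0, 0], "fingers": 1}])

```text
clock: 11.43
tcp_pos: [0.5235, 0.1014, 0.1694]
orientation: [1.875, 1.561, -0.877]
contact_force: [2.3, 3.2, -0.6]
grip_width: 0.0003
```

Request:
jog_arm(rows=[{"xyz": [-0.26, 0, 0.31], "delta_rot": [0, 0, 0], "fingers": 1}, {"xyz": [-0.52, 0, 0.62], "delta_rot": [0, 0, 0], "fingers": 1}, {"xyz": [-0.78, 0, 0.93], "delta_rot": [0, 0, 0], "fingers": 1}, {"xyz": [-1.04, 0, 1.24], "delta_rot": [0, 0, 0], "fingers": 1}, {"xyz": [-1.3, 0, 1.55], "delta_rot": [0, 0, 0], "fingers": 1}])

```text
clock: 11.85
tcp_pos: [0.5198, 0.0811, 0.1695]
orientation: [1.875, 1.561, -0.876]
contact_force: [1.5, 2.5, -0.3]
grip_width: -0.0004
```

```bash
python3 -c "
from h import *
tipinfo()
im=travel(box=(268,158,285,195))
cv2.imwrite('pics/s5.png',cv2.resize(im[120:310,150:370],None,fx=3.1,fy=3.1,interpolation=2))
p,Rw=tcp_for([-.06,0,.067],50,corner=-1);rel(p,Rw)
"
```

```text
t 11.85 tip(t) [-0.1028 -0.001   0.0585] lowcorner [-0.1098 -0.001   0.0501] [-0.0957 -0.001   0.067 ] F(t) [-2.8  1.  -0.3] z(t) [ 0.767 -0.003 -0.641] q [-0.23  0.75 -0.3   1.93  0.86  1.33 -1.29] w -0.0
travel (np.float64(0.3698114897214547), np.float64(0.157))
shift cm [-2.25  0.08  2.66] rot deg [-0.22  0.21 -0.18]
```

View pics/s5.png

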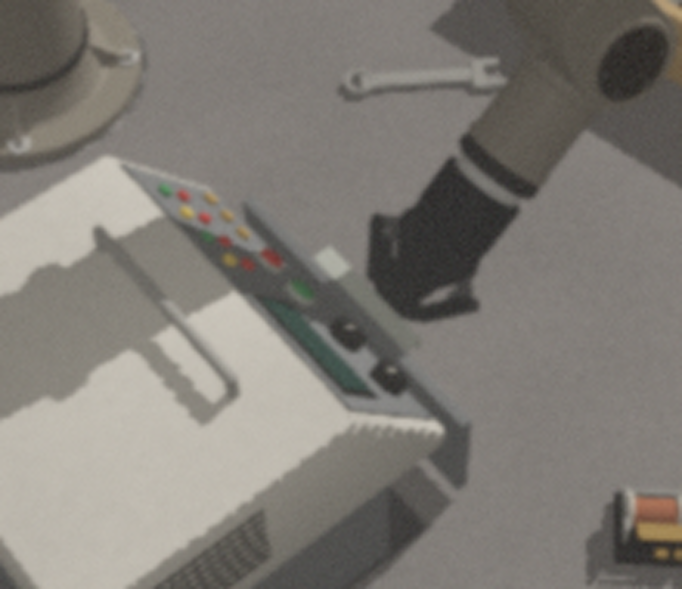

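Request:
jog_arm(rows=[{"xyz": [-0.26, 0, 0.31], "delta_rot": [0, 0, 0], "fingers": 1}, {"xyz": [-0.52, 0, 0.62], "delta_rot": [0, 0, 0], "fingers": 1}, {"xyz": [-0.78, 0, 0.93], "delta_rot": [0, 0, 0], "fingers": 1}, {"xyz": [-0.97, 0, 1.16], "delta_rot": [0, 0, 0], "fingers": 1}, {"xyz": [-1.16, 0, 1.38], "delta_rot": [0, 0, 0], "fingers": 1}])

```text
clock: 12.32
tcp_pos: [0.5162, 0.0619, 0.1695]
orientation: [1.875, 1.559, -0.879]
contact_force: [1.4, 2.1, -0.8]
grip_width: 0.0
```

Request:
jog_arm(rows=[{"xyz": [-0.13, 0, 0.15], "delta_rot": [0, 0, 0], "fingers": 1}, {"xyz": [-0.26, 0, 0.31], "delta_rot": [0, 0, 0], "fingers": 1}, {"xyz": [-0.39, 0, 0.46], "delta_rot": [0, 0, 0], "fingers": 1}, {"xyz": [-0.48, 0, 0.58], "delta_rot": [0, 0, 0], "fingers": 1}, {"xyz": [-0.58, 0, 0.69], "delta_rot": [0, 0, 0], "fingers": 1}])

```text
clock: 12.73
tcp_pos: [0.5145, 0.0529, 0.1695]
orientation: [1.875, 1.56, -0.879]
contact_force: [1.9, 1.7, -0.9]
grip_width: 0.0002
```

```bash
python3 -c "
from h import *
tipinfo()
im=imaging.grab_frame('top')
cv2.imwrite('pics/t6.png',cv2.resize(im[130:280,210:350],None,fx=4,fy=4,interpolation=2))
"
```

```text
t 12.73 tip(t) [-0.0739 -0.0015  0.0588] lowcorner [-0.0809 -0.0014  0.0503] [-0.0669 -0.0015  0.0672] F(t) [-2.1  1.5 -0.9] z(t) [ 0.768 -0.004 -0.64 ] q [-0.19  0.73 -0.29  1.97  0.89  1.3  -1.28] w 0.0
```

View pics/t6.png

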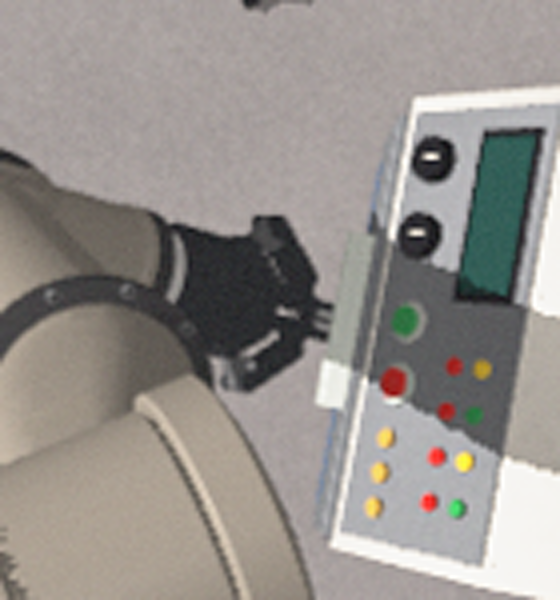

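Request:
jog_arm(rows=[{"xyz": [-0.08, 0, 0.09], "delta_rot": [0, 0, 0], "fingers": 1}, {"xyz": [-0.15, 0, 0.18], "delta_rot": [0, 0, 0], "fingers": 1}, {"xyz": [-0.22, 0, 0.27], "delta_rot": [0, 0, 0], "fingers": 1}, {"xyz": [-0.29, 0, 0.35], "delta_rot": [0, 0, 0], "fingers": 1}, {"xyz": [-0.36, 0, 0.43], "delta_rot": [0, 0, 0], "fingers": 1}])

```text
clock: 13.2
tcp_pos: [0.5134, 0.047, 0.1695]
orientation: [1.875, 1.559, -0.879]
contact_force: [1.4, 2.8, -0.7]
grip_width: 0.0003
```

Request:
jog_arm(rows=[{"xyz": [-0.05, 0, 0.06], "delta_rot": [0, 0, 0], "fingers": 1}, {"xyz": [-0.1, 0, 0.12], "delta_rot": [0, 0, 0], "fingers": 1}, {"xyz": [-0.15, 0, 0.18], "delta_rot": [0, 0, 0], "fingers": 1}, {"xyz": [-0.2, 0, 0.24], "delta_rot": [0, 0, 0], "fingers": 1}, {"xyz": [-0.2, 0, 0.24], "delta_rot": [0, 0, 0], "fingers": 1}])

```text
clock: 13.62
tcp_pos: [0.513, 0.0459, 0.1699]
orientation: [1.876, 1.562, -0.875]
contact_force: [1.2, 8.8, 2.2]
grip_width: 0.0004
```

```bash
python3 -c "
from h import *
tipinfo()"
```

```text
t 13.62 tip(t) [-0.067  -0.0015  0.0588] lowcorner [-0.0741 -0.0014  0.0504] [-0.06   -0.0015  0.0672] F(t) [-8.9 -0.4  2.2] z(t) [ 0.766 -0.003 -0.642] q [-0.18  0.73 -0.28  1.98  0.89  1.29 -1.28] w 0.0
```

Request:
jog_arm(rows=[{"xyz": [-0.1, 0, 0.12], "delta_rot": [0, 0, 0], "fingers": 1}, {"xyz": [-0.16, 0, 0.2], "delta_rot": [0, 0, 0], "fingers": 1}, {"xyz": [-0.2, 0, 0.25], "delta_rot": [0, 0, 0], "fingers": 1}, {"xyz": [-0.2, 0, 0.25], "delta_rot": [0, 0, 0], "fingers": 1}, {"xyz": [-0.2, 0, 0.25], "delta_rot": [0, 0, 0], "fingers": 1}])

```text
clock: 14.03
tcp_pos: [0.5126, 0.0455, 0.1704]
orientation: [1.877, 1.566, -0.871]
contact_force: [0.4, 12.2, 5.6]
grip_width: -0.0001
```

```bash
python3 -c "
from h import *
tipinfo()"
```

```text
t 14.03 tip(t) [-0.067  -0.0014  0.0588] lowcorner [-0.0741 -0.0014  0.0504] [-0.0599 -0.0014  0.0672] F(t) [-12.1  -1.7   5.6] z(t) [ 0.764 -0.001 -0.645] q [-0.18  0.73 -0.29  1.98  0.89  1.29 -1.28] w -0.0
```

Request:
jog_arm(rows=[{"xyz": [0.6, 0, -0.8], "delta_rot": [0, 0, 0], "fingers": 1}, {"xyz": [1.9, 0, -2.3], "delta_rot": [0, 0, 0], "fingers": 1}, {"xyz": [3.8, 0, -4.6], "delta_rot": [0, 0, 0], "fingers": 1}, {"xyz": [5.8, 0, -6.9], "delta_rot": [0, 0, 0], "fingers": 1}, {"xyz": [7.7, 0, -9.2], "delta_rot": [0, 0, 0], "fingers": 1}])

```text
clock: 14.45
tcp_pos: [0.534, 0.1655, 0.1708]
orientation: [1.876, 1.566, -0.873]
contact_force: [-0.0, 0.1, 0.0]
grip_width: -0.0001
```

Request:
jog_arm(rows=[{"xyz": [0, 0, -3], "delta_rot": [0, 0, 0], "fingers": 1}, {"xyz": [0, 0, -6], "delta_rot": [0, 0, 0], "fingers": 1}, {"xyz": [0, 0, -8], "delta_rot": [0, 0, 0], "fingers": 1}, {"xyz": [0, 0, -8], "delta_rot": [0, 0, 0], "fingers": 1}, {"xyz": [0, 0, -8], "delta_rot": [0, 0, 0], "fingers": 1}])

```text
clock: 14.87
tcp_pos: [0.5448, 0.2271, 0.2224]
orientation: [1.875, 1.567, -0.871]
contact_force: [0.3, -0.3, -0.6]
grip_width: -0.0
```

```bash
python3 -c "
from h import *
tipinfo(); print(r.get_obs()['qvel'].round(3))
for n in ('scene','top'):
    im=imaging.grab_frame(n); cv2.imwrite(f'pics/end_{n}.png',im)
    print(n,[(d['position'],d['conf']) for d in imaging.tip_of(n,'tray_front')], proj(n,t2w(T,[-.055,0,.065])).round(1))
    big=cv2.resize(im[100:290,210:350] if n=='top' else im[140:320,150:330],None,fx=3.1,fy=3.1,interpolation=2)
    for P in ([-.055,.145,.125],[-.055,-.145,.125],[-.073,.06,.122],[-.073,-.06,.122]):
        u=(proj(n,t2w(T,P))[0]-([210,100] if n=='top' else [150,140]))*3.1; cv2.circle(big,tuple(u.astype(int).tolist()),3,(255,0,255),-1)
    cv2.imwrite(f'pics/endc_{n}.png',big)
"
```

```text
t 14.87 tip(t) [-0.2513 -0.0019  0.1108] lowcorner [-0.2584 -0.0019  0.1024] [-0.2442 -0.0019  0.1193] F(t) [ 0.2  0.3 -0.6] z(t) [ 0.764 -0.    -0.645] q [-0.38  0.76 -0.37  1.71  0.72  1.55 -1.27] w -0.0
[ 0.027  0.012  0.032  0.045  0.006 -0.01  -0.   ]
scene [] [[253.1 238.1]]
top [([205.8, 120.7], 0.28)] [[301.7 212. ]]
```

View pics/end_top.png

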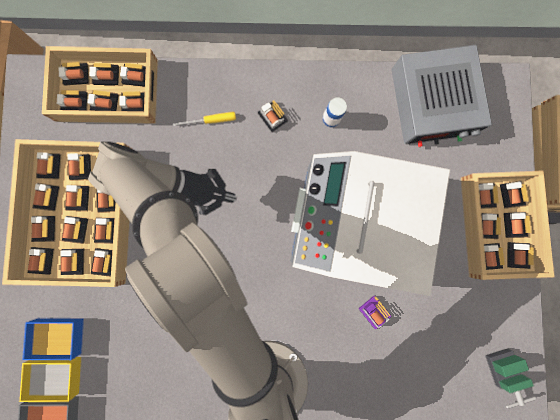

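View pics/endc_top.png

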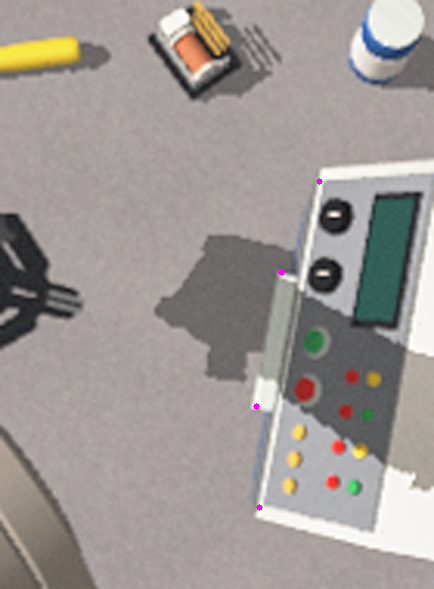

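View pics/endc_scene.png

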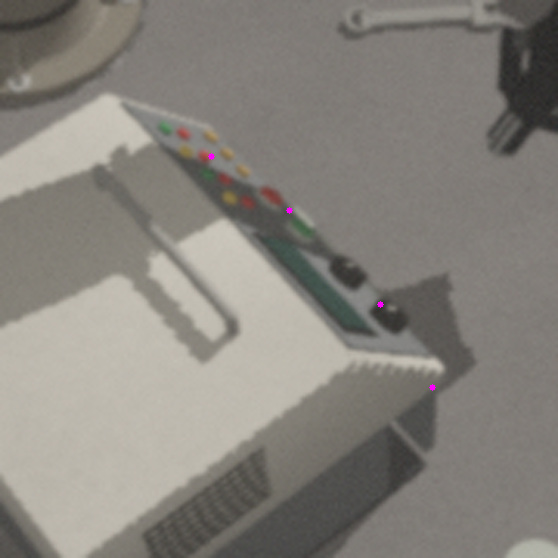

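```bash
python3 -c "
from h import *
tipinfo(); print(r.get_obs()['qvel'].round(3)); print(r.hand_in())"
```

```text
t 15.07 tip(t) [-0.2481 -0.0021  0.1101] lowcorner [-0.2552 -0.002   0.1017] [-0.2411 -0.0021  0.1186] F(t) [-0.5 -0.6  0.3] z(t) [ 0.766 -0.004 -0.642] q [-0.38  0.76 -0.36  1.71  0.72  1.55 -1.27] w 0.0
[ 0.004 -0.003 -0.004 -0.004 -0.001  0.001 -0.   ]
the job is handed in; nothing more can be done
None
```

The tray is pushed home and the job is handed in, at 15.1 s of the 46 s allowed. I worked with closed fingers tilted 50°.

- **Release:** I pressed the green pad down about 6–8 mm with about 4 N. With the lever held, I eased the tray 9 mm inwards past the lock.
- **Lever:** After I backed off, a camera view showed the pad back up, and the tray stayed at 9 mm.
- **Push home:** I pushed the front panel below the edge pull at about 50 mm/s, slowing to under 10 mm/s for the last few millimetres. At the stop the force rose from about 3 N to 12 N with no further movement. I then backed well clear.

**Last checks:**
- In the top view the panel lines up with the console edge, and the pull's corners sit within about 1–2 px of where they should be at full travel.
- In the final top view the spare unit, screwdriver, can and purple unit are where they started. The spanner is hidden by the arm there; the scene view shows it in place, but I did not measure it.

**What I could not confirm:**
- **Tray finder at the end:** it found nothing in the scene view and gave one wrong, low-confidence hit in the top view. I relied on the projected corners and the firm stop instead.
- **Image-based travel measure:** it became unreliable beyond about 80 mm of travel, so the rest was judged by fingertip position. The fingertip position and the picture differed by about 4 mm throughout.
- **Relay units:** they were lying in the tray in every view before it closed, but they cannot be seen now.

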